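# Load the tool crib's issue turntable and turn it to the hatch

## Task

Lift the orange sprung plunger, turn the turntable to its load hole (green dot) and let the plunger drop fully home; with it locked there, pull every red-handled nut driver out of the wooden rack and stand each in a blue pot of its own, and set every yellow screw tin upright and flat in the turntable's tray. Then lift the plunger again, turn the turntable past the middle hole to the issue hole (yellow dot) and let the plunger drop fully home, with the whole order still in its pots and tray. Drop none of the drivers; leave the blue-handled driver in the rack and the other things on the bench alone.

Things in the scene. Friction and masses are not known exactly. Their poses are not given: they have to be found in the camera images.
- turntable (a joint): angle of the disc on its foot, rad, growing counter-clockwise from above; travel -0.1 to 1.67, friction 0.12 N m, starts between 0.2 and 1.35. The foot's rim has three holes for the plunger pin: 0 = LOAD (green dot; the pots are then on the robot's side), 0.785 = middle hole, not used (white dot), 1.571 = ISSUE (yellow dot; pots then to the right)
- plunger (a joint): height of the sprung plunger, m: 0 = pin fully home in a hole (disc locked, 0.015 rad play), 0.014 = pin resting on the rim between holes (usual at the start), 0.022 = top of its travel. It clears a hole from 0.015. Spring and weight push it down with 4 N (home) to 7 N (lifted). Round-ended 10 mm pin, 14 mm holes: let go or dragged over a hole it drops in
- axis (a point): the turntable's vertical axis, point level with the disc's top, 36 mm above the bench. Frame of the fixed grey foot (344 mm diameter, 18 mm thick), yawed up to 0.3 rad: from the axis the load hole lies along +y (robot's left), the issue hole along -x (towards the robot), 145 mm out. Aluminium disc: 256 mm diameter
- knob (a point): centre of the orange plunger knob, 34 mm diameter, 28 mm tall, carried on the disc's lug 145 mm from the axis (along the disc's +y); 78 mm above the bench when the pin is home. Under it a fixed neck 24 mm wide, top 60 mm above the bench. Lift the plunger by it, swing the disc round by it, let it drop
- pot0 (a point): the first (nearest the knob) of three upright blue square tube pots fixed on the disc, in a row 65 mm apart: 36 mm outside, 28 mm inside, mouth 66 mm above the inner floor. Point: centre of the inner floor, 40 mm above the bench. Axes as the disc: with the disc at the load hole and the foot not yawed, x points away from the robot, y to its left
- pot1 (a point): the middle of three upright blue square tube pots fixed on the disc, in a row 65 mm apart: 36 mm outside, 28 mm inside, mouth 66 mm above the inner floor. Point: centre of the inner floor, 40 mm above the bench. Axes as the disc: with the disc at the load hole and the foot not yawed, x points away from the robot, y to its left
- pot2 (a point): the last (farthest from the knob) of three upright blue square tube pots fixed on the disc, in a row 65 mm apart: 36 mm outside, 28 mm inside, mouth 66 mm above the inner floor. Point: centre of the inner floor, 40 mm above the bench. Axes as the disc: with the disc at the load hole and the foot not yawed, x points away from the robot, y to its left
- tray (a point): wooden tray fixed on the disc, inside 80 mm (x) by 150 mm (y), lip 8 mm high, wall 4 mm. Point: centre of its floor, 40 mm above the bench; axes as the disc. It lies on the side away from the pots (seen from here the pots are at x = -145, y = +65, 0, -65 mm). Two tins fit side by side along y
- rack: wooden block fixed to the bench on the robot's left, 80 by 250 by 75 mm, with a row of four upright round wells 21 mm wide and 65 mm deep along its own y, at y = -87, -29, 29 and 87 mm. Origin: centre of its underside
- red1: nut driver, one of the ordered tools: round red plastic handle 28 mm thick, 84 to 170 mm above the foot; steel shank 16 mm thick down to the foot; 170 mm long, 120 g. Stands foot down in a well of the rack. Origin: centre of the foot's end; z runs up to the handle. May be absent (None at all times).
- red2: nut driver, one of the ordered tools: round red plastic handle 28 mm thick, 84 to 170 mm above the foot; steel shank 16 mm thick down to the foot; 170 mm long, 120 g. Stands foot down in a well of the rack. Origin: centre of the foot's end; z runs up to the handle. May be absent (None at all times).
- red3: nut driver, one of the ordered tools: round red plastic handle 28 mm thick, 84 to 170 mm above the foot; steel shank 16 mm thick down to the foot; 170 mm long, 120 g. Stands foot down in a well of the rack. Origin: centre of the foot's end; z runs up to the handle. May be absent (None at all times).
- blue: nut driver, the only one with a blue handle, not ordered, to stay in the rack: round blue plastic handle 28 mm thick, 84 to 170 mm above the foot; steel shank 16 mm thick down to the foot; 170 mm long, 120 g. Stands foot down in a well of the rack. Origin: centre of the foot's end; z runs up to the handle
- tin1: round screw tin with a closed lid, yellow with a steel lid band, 54 mm diameter, 55 mm tall, 150 to 310 g, standing loose on the bench. Origin: centre of its underside; z up. At the start one tin stands nearer the robot, one farther. May be absent (None at all times).
- tin2: round screw tin with a closed lid, yellow with a steel lid band, 54 mm diameter, 55 mm tall, 150 to 310 g, standing loose on the bench. Origin: centre of its underside; z up. At the start one tin stands nearer the robot, one farther. May be absent (None at all times).
- thermos: blue vacuum flask, 72 mm diameter, 230 mm tall, on the right; origin under its centre. Not part of the job, to be left where it is
- oil: yellow oil bottle, 52 mm diameter, 150 mm tall, at the back; origin under its centre. Not part of the job, to be left where it is
- mug: white mug, 80 mm diameter, 90 mm tall, at the left; origin under its centre. Not part of the job, to be left where it is
- tape: black roll of tape lying flat, 90 mm diameter, 24 mm high, to the right, near the robot; origin under its centre. Not part of the job, to be left where it is
- hammer: hammer lying on the right; origin under its centre. Not part of the job, to be left where it is
There are look-alikes about, which are no part of the job. What is shaped like the tin2 but purple or turquoise is not meant. What is shaped like the red3 but white is not meant.

How it is judged (in metres and radians):
On the way, in this order (a step that is already met when the one before it is completed fails the run):
1. the turntable is locked at the load hole: plunger home (value of joint turntable between -0.035 and 0.035 rad and value of joint plunger below 0.003 m), for 0.3 s.
2. with the turntable locked at the load hole, every red driver stands in a pot and every tin stands flat in the tray, all let go (all of step 1 and ((horizontal distance between red1 and pot0 below 0.018 m and z of red1 in the frame of pot0 between -0.01 and 0.012 m and angle between red1's own z axis and vertical below 0.35 rad) or (horizontal distance between red1 and pot1 below 0.018 m and z of red1 in the frame of pot1 between -0.01 and 0.012 m and angle between red1's own z axis and vertical below 0.35 rad) or (horizontal distance between red1 and pot2 below 0.018 m and z of red1 in the frame of pot2 between -0.01 and 0.012 m and angle between red1's own z axis and vertical below 0.35 rad)) and ((horizontal distance between red2 and pot0 below 0.018 m and z of red2 in the frame of pot0 between -0.01 and 0.012 m and angle between red2's own z axis and vertical below 0.35 rad) or (horizontal distance between red2 and pot1 below 0.018 m and z of red2 in the frame of pot1 between -0.01 and 0.012 m and angle between red2's own z axis and vertical below 0.35 rad) or (horizontal distance between red2 and pot2 below 0.018 m and z of red2 in the frame of pot2 between -0.01 and 0.012 m and angle between red2's own z axis and vertical below 0.35 rad)) and ((horizontal distance between red3 and pot0 below 0.018 m and z of red3 in the frame of pot0 between -0.01 and 0.012 m and angle between red3's own z axis and vertical below 0.35 rad) or (horizontal distance between red3 and pot1 below 0.018 m and z of red3 in the frame of pot1 between -0.01 and 0.012 m and angle between red3's own z axis and vertical below 0.35 rad) or (horizontal distance between red3 and pot2 below 0.018 m and z of red3 in the frame of pot2 between -0.01 and 0.012 m and angle between red3's own z axis and vertical below 0.35 rad)) and x of tin1 in the frame of tray between -0.03 and 0.03 m and y of tin1 in the frame of tray between -0.065 and 0.065 m and z of tin1 in the frame of tray between -0.01 and 0.006 m and angle between each of tin1, tin2's own z axis and vertical below 0.12 rad and x of tin2 in the frame of tray between -0.03 and 0.03 m and y of tin2 in the frame of tray between -0.065 and 0.065 m and z of tin2 in the frame of tray between -0.01 and 0.006 m and contact force between the fingers and red1 below 0.3 N and contact force between the fingers and red2 below 0.3 N and contact force between the fingers and red3 below 0.3 N and contact force between the fingers and tin1 below 0.3 N and contact force between the fingers and tin2 below 0.3 N), for 0.3 s.
3. the turntable is locked at the issue hole: plunger home (value of joint turntable between 1.5358 and 1.6058 rad and value of joint plunger below 0.003 m), for 0.3 s.
At the end, for the whole second after the job is handed in: turntable at the issue hole (1.571 +-0.035 rad), plunger home (below 3 mm); each present red driver foot down in a pot (foot within 18 mm of its axis, 12 mm of its floor, lean below 0.35 rad); each present tin flat on the tray floor (6 mm, 0.12 rad); all released, at rest (all of step 3 and ((horizontal distance between red1 and pot0 below 0.018 m and z of red1 in the frame of pot0 between -0.01 and 0.012 m and angle between red1's own z axis and vertical below 0.35 rad) or (horizontal distance between red1 and pot1 below 0.018 m and z of red1 in the frame of pot1 between -0.01 and 0.012 m and angle between red1's own z axis and vertical below 0.35 rad) or (horizontal distance between red1 and pot2 below 0.018 m and z of red1 in the frame of pot2 between -0.01 and 0.012 m and angle between red1's own z axis and vertical below 0.35 rad)) and ((horizontal distance between red2 and pot0 below 0.018 m and z of red2 in the frame of pot0 between -0.01 and 0.012 m and angle between red2's own z axis and vertical below 0.35 rad) or (horizontal distance between red2 and pot1 below 0.018 m and z of red2 in the frame of pot1 between -0.01 and 0.012 m and angle between red2's own z axis and vertical below 0.35 rad) or (horizontal distance between red2 and pot2 below 0.018 m and z of red2 in the frame of pot2 between -0.01 and 0.012 m and angle between red2's own z axis and vertical below 0.35 rad)) and ((horizontal distance between red3 and pot0 below 0.018 m and z of red3 in the frame of pot0 between -0.01 and 0.012 m and angle between red3's own z axis and vertical below 0.35 rad) or (horizontal distance between red3 and pot1 below 0.018 m and z of red3 in the frame of pot1 between -0.01 and 0.012 m and angle between red3's own z axis and vertical below 0.35 rad) or (horizontal distance between red3 and pot2 below 0.018 m and z of red3 in the frame of pot2 between -0.01 and 0.012 m and angle between red3's own z axis and vertical below 0.35 rad)) and x of tin1 in the frame of tray between -0.03 and 0.03 m and y of tin1 in the frame of tray between -0.065 and 0.065 m and z of tin1 in the frame of tray between -0.01 and 0.006 m and angle between each of tin1, tin2's own z axis and vertical below 0.12 rad and x of tin2 in the frame of tray between -0.03 and 0.03 m and y of tin2 in the frame of tray between -0.065 and 0.065 m and z of tin2 in the frame of tray between -0.01 and 0.006 m and contact force between the fingers and red1 below 0.3 N and contact force between the fingers and red2 below 0.3 N and contact force between the fingers and red3 below 0.3 N and contact force between the fingers and tin1 below 0.3 N and contact force between the fingers and tin2 below 0.3 N and linear speed of each of red1, red2, red3, tin1, tin2 below 0.03 m/s); the robot touches nothing.
It fails at once if the blue driver is pulled out or a bystander is shoved more than 4 cm (distance of any of blue, thermos, oil, mug, tape, hammer from where it was at the start of the episode above 0.04 m).
It fails at once if a red driver is dropped or knocked over (leans more than 70 degrees) (angle between any of red1, red2, red3's own z axis and vertical above 1.22 rad).
Of red1, red2, red3 only 2 to 3 are there at a start; the rules pass over those that are not, and their reading is None.
Of tin1, tin2 only 1 to 2 are there at a start; the rules pass over those that are not, and their reading is None.
At some moment in a run one of tin1, tin2 may be knocked a few centimetres aside while the robot is not near it.
It also fails if it takes over 208 s, if anything falls off the work surface, if the arm or the gripper's body presses on something with over 40 N, if the wrist force passes 120 N, or if a joint passes its speed limit or range.

## Robot

A 6-joint arm with a two-finger parallel gripper is mounted at the origin on the work surface. World frame = base frame: x ahead of the robot, y to its left, z up, the work surface at z = 0. Lengths are in mm, angles in rad, forces in N, time in s.
With the tool pointing down it reaches from about 400 to 925 mm from the base axis. Payload 12.5 kg.
Tool frame: the origin (TCP) lies between the finger pads; the fingertips stand env.tip_extent ahead of it and the grasp point (between the pads) lies 11 mm behind it (env.tip_extent is the distance from the TCP to the fingertips, in mm); z points along the fingers, y is the line along which they close (so a half turn about z gives the same grasp; the last joint's range is limited). The gripper opens to 95 mm and grips with 3 to 60 N. Pads are 20 mm wide; open, the fingers measure 119 mm over their backs; the gripper's body (75 mm by 180 mm) begins 59 mm behind the grasp point.
Start: joints at [-1.438, 0.491, 1.559, -0, 1.092, -0.106], TCP at [147.858, -607.276, 222.661] pointing down, gripper open.
Joint ranges: [-3.1, 3.1], [-0.84, 2.19], [0.05, 2.79], [-1.13, 4.28], [0.06, 2.93], [-2.69, 2.69]. Speed limits (rad/s): [2.22, 2.22, 2.79, 3.14, 3.14, 3.14].

## Interface

Orientations are given as [roll, pitch, yaw] about the fixed x, y, z axes, in that order (R = Rz(yaw) Ry(pitch) Rx(roll)).
In Python, from cell import env gives the robot as it stands.
- The arm moves only by the tool carry_out, never from a script. Its argument "motion" is a list of rows, each a list of 5 numbers: the shift along the tool's x, y, z in mm, then the turn about the tool's z in degrees, then the closure, from 0 (fully open) to 1 (shut). A call has 1 to 12 rows; each row shifts and turns the commanded pose from where the row before left it, along the tool's axes as they then stand; what a row does not reach is not made up. A row lasts 1/10 s, in which the tool goes at most 50 mm and 8.59 degrees, less where a joint would pass 70% of its speed; a pose out of reach is approached as far as the arm can. A call with a gripper value outside its range is refused whole. The fingers move at their own pace and stop on an object; the grip force is fixed at half the most. Time passes only in rows, so rows that do not move let the fingers close. It gives the time, the measured TCP pose, the force, the opening and the grip force at its end, in the units of the state.
- env.state(): the state, without advancing time (a new reading comes with each control period).
- env.read_camera(name): name is "scene" or "side" or "wrist"; returns a dict with "color" (384x512x3 uint8, red, green, blue), "K" (3x3 intrinsics, pixels), "R" (3x3) and "t" (3): a world point X has camera coordinates R X + t; the wrist camera has in their place "hand_eye" (4x4, takes a point from camera to tool coordinates, whose origin is the TCP and whose axes are the flange's). Camera axes: x right, y down, z forward; pixel columns grow to the right and rows downward; lengths in mm; the calibration is good to about 2 mm. A picture is of the moment at which its call begins: read the wrist's pose just before it. There is no depth.
- env.job_done(): hands the job in; it is judged then, once.
The state is a dict: "t": time; "joints": joint angles; "qvel": joint speeds; "tau": joint torques, N m; "eef_pos": TCP position; "tcp_rot": TCP orientation; "ft_force": force on the tool from outside, world axes, zero at the start; "moment": the same for the moment, N m; "opening": opening from 0.0 (shut) to 1.0 (fully open); "grip_force": force on a finger pad.
Only numpy, scipy, OpenCV 4.12 (cv2) and the standard library are available. Lean on these libraries where they do the work, as an engineer would, in place of code of your own. Each camera call takes 0.05 s, during which the arm holds its last target. There are 200 camera calls.

## Working session

There is one attempt and no reset: what is moved stays moved. The work goes in short steps, Python scripts to look and compute and a tool call to move; the robot and the scene stay as the last step left them, time stands still between calls to the robot, and variables do not carry over. Pictures are saved under pics/ and viewed, at most 14 in all, crops included, and the job is handed in when it is done.

Besides the shell and the picture viewer there is one more tool, called after "Emit:" as name(argument=value, ...), one argument or row to a line, values as JSON. carry_out: Moves the arm, as the interface text tells. Its arguments: {"type":"object","properties":{"motion":{"type":"array"}},"required":["motion"]}

```bash
ls; mkdir -p pics; cat > h.py <<'E'
import numpy as np, cv2
from cell import env
def rot(r):
    from scipy.spatial.transform import Rotation as R
    return R.from_euler('xyz',r).as_matrix()
def snap(name,fn=None):
    s=env.state(); c=env.read_camera(name)
    if fn: cv2.imwrite('pics/'+fn,c['color'][:,:,::-1])
    if name=='wrist':
        H=np.array(c['hand_eye']); T=np.eye(4); T[:3,:3]=rot(s['tcp_rot']); T[:3,3]=s['eef_pos']
        M=np.linalg.inv(T@H); c['R']=M[:3,:3]; c['t']=M[:3,3]
    return c
def ray(c,u,v,z):
    R=np.array(c['R']);t=np.array(c['t']); d=R.T@np.linalg.inv(c['K'])@[u,v,1]; o=-R.T@t
    return o+d*(z-o[2])/d[2]
def proj(c,X):
    p=np.array(c['K'])@(np.array(c['R'])@np.array(X,float)+np.array(c['t'])); return p[:2]/p[2]
E
python3 - <<'E'
from h import *
print(env.state(), env.tip_extent)
a=[]
for n in('scene','side','wrist'):
    c=snap(n,n+'0.png'); print(n,np.array(c['K']).round(1).tolist(),(-np.array(c['R']).T@c['t']).round(0))
    if n=='wrist': print(np.array(c['hand_eye']).round(3))
    a.append(c['color'])
E
```

```text
pics
{'t': 0.0, 'joints': array([-1.43761451e+00,  4.91562766e-01,  1.55944603e+00,  5.48379095e-06,
        1.09171594e+00, -1.05590450e-01]), 'qvel': array([ 1.79855416e-03, -1.03693528e-03,  6.06484664e-04, -4.33209630e-04,
       -5.75064217e-04,  2.59661303e-05]), 'tau': array([-1.72596232e-03, -6.12640929e+01, -2.58180732e+01,  6.91158953e-02,
        4.81130148e-02, -8.27337567e-05]), 'eef_pos': array([ 147.81611276, -607.02441105,  222.06093597]), 'tcp_rot': array([-3.14046739e+00, -1.24151200e-04,  2.38769664e-01]), 'ft_force': array([-0.14011661,  0.50789941,  0.4298564 ]), 'moment': array([-0.0116942, -0.0430588, -0.064868 ]), 'grip_force': 0.0, 'opening': 1.0024050948303282} 8.0
scene [[348.5, 0.0, 260.4], [0.0, 348.5, 195.5], [0.0, 0.0, 1.0]] [1110.  243.  855.]
side [[380.8, 0.0, 251.9], [0.0, 380.8, 196.6], [0.0, 0.0, 1.0]] [ 65. 976. 792.]
wrist [[295.0, 0.0, 252.8], [0.0, 295.0, 192.8], [0.0, 0.0, 1.0]] [ 222. -588.  385.]
[[   0.      -0.964   -0.265   76.315]
 [   1.       0.      -0.      -1.405]
 [   0.      -0.265    0.964 -162.433]
 [   0.       0.       0.       1.   ]]
```

```bash
python3 -c "
import cv2
for n in('scene','side'):
    cv2.imwrite('pics/%s0b.png'%n,cv2.resize(cv2.imread('pics/%s0.png'%n),(800,600),interpolation=2))"
```

```text
(no output)
```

View pics/scene0b.png

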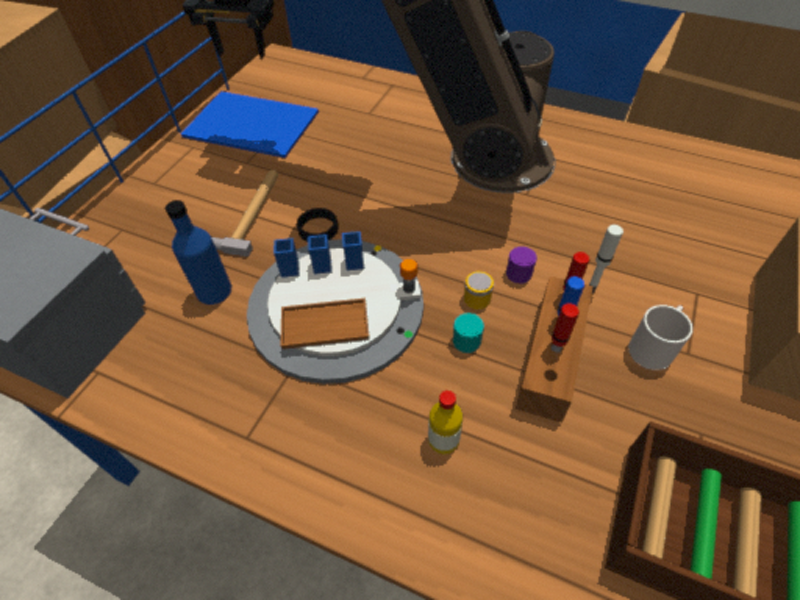

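View pics/side0b.png

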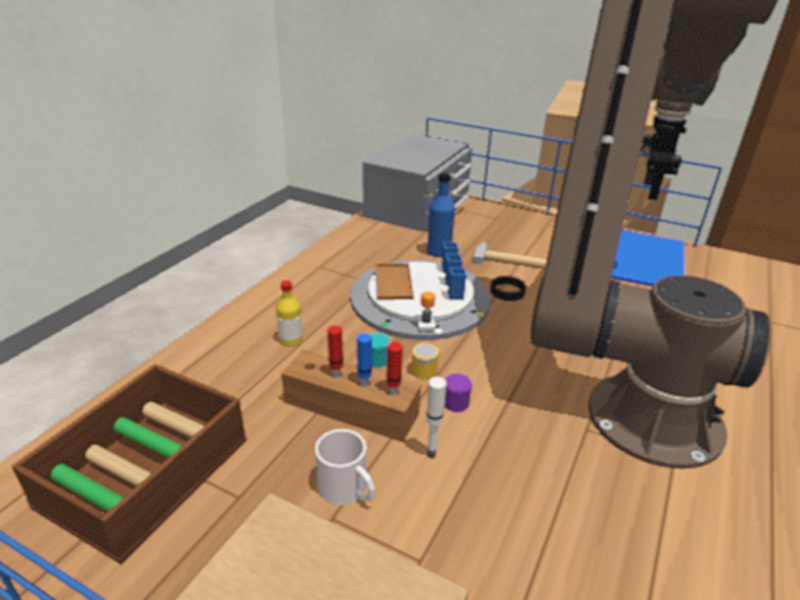

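The scene view (800x600 picture) shows the knob at (408,268), with the green dot at (408,334) and the yellow dot at (378,248). There are two red drivers at (567,322) and (580,265), with the blue one between them at (573,292). One yellow tin is at (479,289). The turquoise (467,332) and purple (521,264) tins and the white driver (612,240) are look-alikes. Next I measure.

```bash
cat >> h.py <<'E'
def blobs(img,lo,hi,amin=6):
    h=cv2.cvtColor(img,cv2.COLOR_RGB2HSV); m=cv2.inRange(h,np.array(lo),np.array(hi))
    n,l,s,ce=cv2.connectedComponentsWithStats(m)
    return [(ce[i].round(1).tolist(),s[i].tolist()) for i in range(1,n) if s[i][4]>=amin],m,l
E
python3 - <<'E'
from h import *
C={n:snap(n) for n in('scene','side')}
cols={'orange':((8,200,120),(16,255,255)),'red':((0,200,80),(4,255,255)),'green':((50,150,80),(75,255,255)),'yellow':((22,180,80),(32,255,255)),'blue':((105,150,60),(120,255,255))}
for n,c in C.items():
    for k,(lo,hi) in cols.items():
        print(n,k,[(b[0],b[1]) for b in blobs(c['color'],lo,hi,8)[0] if b[1][4]<2500])
s=512/800
c=C['scene']
for nm,u,v,z in [('knob',408,268,92),('green',408,334,18),('yel',378,248,18),('tin',480,280,55),('pot0',353,238,106),('pot1',319,241,106),('pot2',285,245,106),('trayA',283,306,48),('trayB',367,302,48),('trayC',368,342,48),('trayD',282,347,48),('emptywell',551,375,75),('thermos',178,208,230),('white',612,232,170),('purple',522,256,55),('turq',468,323,55),('oil',447,398,150),('mug',665,330,90),('red1',569,311,187),('red2',580,258,187),('blue',575,284,187)]:
    print(nm,ray(c,u*s,v*s,z).round(0))
E
```

```text
scene orange [([261.3, 170.1], [256, 166, 11, 8, 43])]
scene red [([371.7, 165.5], [367, 162, 10, 10, 68]), ([364.4, 199.0], [359, 195, 11, 9, 74]), ([286.1, 254.7], [282, 250, 10, 10, 77])]
scene green [([261.0, 213.5], [259, 212, 5, 4, 16]), ([452.2, 334.4], [443, 300, 19, 70, 799]), ([508.6, 352.8], [506, 321, 6, 63, 365])]
scene yellow [([241.5, 158.2], [240, 157, 4, 3, 10]), ([306.0, 184.0], [298, 179, 18, 9, 27]), ([304.6, 192.4], [297, 188, 16, 10, 92]), ([284.8, 268.4], [275, 258, 21, 21, 335]), ([281.9, 287.9], [275, 284, 16, 7, 21])]
scene blue [([222.9, 19.7], [183, 0, 83, 47, 2195]), ([56.9, 49.7], [0, 8, 118, 83, 285]), ([64.8, 77.0], [0, 24, 135, 104, 322]), ([86.3, 89.9], [32, 44, 111, 91, 226]), ([160.2, 78.9], [116, 59, 87, 41, 2226]), ([26.3, 139.7], [25, 138, 4, 4, 9]), ([125.1, 165.3], [111, 140, 32, 54, 829]), ([225.3, 159.4], [219, 149, 13, 23, 232]), ([204.2, 161.0], [197, 150, 14, 24, 251]), ([182.8, 164.2], [176, 153, 14, 24, 250]), ([142.2, 176.1], [138, 170, 9, 13, 25]), ([139.3, 177.3], [138, 175, 4, 5, 9]), ([366.2, 185.2], [359, 177, 15, 18, 163]), ([30.
[... 660 characters left out ...]
84.9, 153.9], [274, 116, 23, 75, 846]), ([413.8, 164.9], [392, 148, 45, 34, 1169]), ([233.1, 227.4], [229, 214, 9, 28, 204]), ([31.5, 363.2], [0, 341, 65, 43, 263]), ([10.7, 374.4], [0, 361, 34, 23, 215])]
knob [498. -34.  92.]
green [589.   4.  18.]
yel [ 412. -142.   18.]
tin [443.  91.  55.]
pot0 [ 481. -157.  106.]
pot1 [ 513. -213.  106.]
pot2 [ 548. -268.  106.]
trayA [ 641. -228.   48.]
trayB [571. -87.  48.]
trayC [651. -46.  48.]
trayD [ 720. -181.   48.]
emptywell [607. 268.  75.]
thermos [ 637. -396.  230.]
white [345. 290. 170.]
purple [352. 147.  55.]
turq [547. 104.  55.]
oil [751. 138. 150.]
mug [455. 422.  90.]
red1 [559. 261. 187.]
red2 [444. 252. 187.]
blue [502. 257. 187.]
```

Emit:
carry_out(
  motion=[
    [0,0,-40,6.8,0],
    [0,0,-40,6.88,0],
    [0,0,-40,0,0],
    [40,-40,0,0,0],
    [40,-40,0,0,0],
    [30,-40,0,0,0],
    [30,-40,0,0,0],
    [30,-40,0,0,0],
    [30,-40,0,0,0],
    [30,-40,0,0,0],
    [30,-40,0,0,0],
    [30,-40,0,0,0],
  ],
)

```text
t: 1.45
eef_pos: [429.4, -254.7, 342.8]
tcp_rot: [3.141, -0.0, -0.0]
ft_force: [0.4, -0.6, 0.1]
opening: 0.997
grip_force: 0.0
```

Emit:
carry_out(
  motion=[
    [30,-40,0,0,0],
    [30,-40,0,0,0],
    [20,-40,0,0,0],
    [0,0,0,0,0],
    [0,0,0,0,0],
  ],
)

```text
t: 1.95
eef_pos: [508.7, -135.7, 342.5]
tcp_rot: [3.141, 0.0, 0.002]
ft_force: [-0.0, -0.6, -0.2]
opening: 1.003
grip_force: 0.0
```

```bash
python3 - <<'E'
from h import *
s=env.state(); print(s['t'],s['eef_pos'].round(1),s['tcp_rot'].round(3))
c=snap('wrist','w1.png')
for k,(lo,hi) in {'orange':((8,200,120),(16,255,255)),'green':((50,150,80),(75,255,255)),'yellow':((22,180,80),(32,255,255)),'blue':((105,150,40),(120,255,255))}.items(): print(k,[b for b in blobs(c['color'],lo,hi,8)[0]])
E
```

```text
1.95 [ 508.7 -135.7  342.5] [3.141e+00 0.000e+00 2.000e-03]
orange [([183.9, 173.6], [177, 161, 15, 23, 179])]
green [([165.4, 107.6], [162, 104, 7, 8, 40])]
yellow [([79.8, 7.2], [71, 0, 15, 14, 61]), ([133.3, 189.9], [125, 183, 14, 19, 57]), ([122.2, 191.0], [118, 187, 9, 9, 16]), ([133.5, 190.7], [131, 189, 6, 4, 10])]
blue [([465.8, 69.9], [404, 32, 108, 68, 4901]), ([350.4, 136.4], [328, 120, 45, 35, 891]), ([310.4, 159.8], [294, 142, 35, 37, 667]), ([297.2, 150.4], [296, 149, 4, 4, 8]), ([270.4, 182.8], [256, 164, 31, 38, 588])]
```

View pics/w1.png

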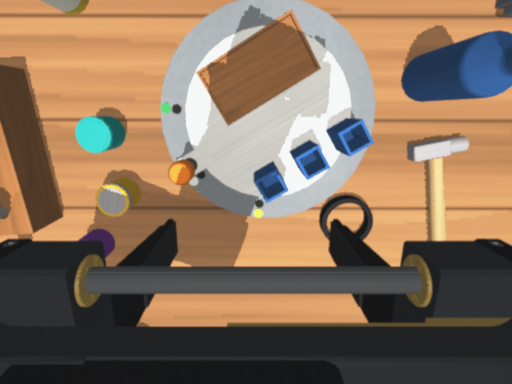

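The wrist view shows the load hole at (177,108) beside the green dot (165,108), and the issue hole at (259,203) by the yellow dot (258,213). The knob is at (182,172). The pots are at about (270,183), (310,160) and (350,136), and the tray corners at (198,73), (291,13), (320,69) and (228,124).

```bash
cat >w.py <<'E'
from h import *
c=cv2.imread('pics/w1.png')[:,:,::-1].copy()
h=cv2.cvtColor(c,cv2.COLOR_RGB2HSV)
C={'color':c}
s=env.state(); d=env.read_camera('wrist'); T=np.eye(4); T[:3,:3]=rot(s['tcp_rot']);T[:3,3]=s['eef_pos']
M=np.linalg.inv(T@np.array(d['hand_eye'])); C=dict(K=d['K'],R=M[:3,:3],t=M[:3,3])
# dark holes
m=(h[:,:,2]<45).astype(np.uint8); n,l,st,ce=cv2.connectedComponentsWithStats(m)
for i in range(1,n):
    if 8<st[i][4]<150 and 80<ce[i][1]<215: print('dark',ce[i].round(1),st[i],ray(C,*ce[i],18).round(1))
for nm,u,v,z in[('g',165.4,107.6,18),('y',258.5,212.5,18),('knobtop',182,173,100),('p0',270,180,106),('p1',311,158,106),('p2',351,135,106),('tA',198,73,48),('tB',291,13,48),('tC',320,69,48),('tD',228,124,48),('tin',115,199,55)]: print(nm,ray(C,u,v,z).round(1))
E
python3 w.py
```

```text
dark [201.  174.9] [198 173   6   5  21] [481.4 -47.5  18. ]
g [590.2   3.9  18. ]
y [ 414.6 -144.8   18. ]
knobtop [501.4 -35.8 100. ]
p0 [ 492.9 -158.7  106. ]
p1 [ 523.6 -213.9  106. ]
p2 [ 554.4 -265.5  106. ]
tA [638.  -55.5  48. ]
tB [ 715.1 -187.1   48. ]
tC [ 643.5 -231.4   48. ]
tD [566.2 -97.3  48. ]
tin [449.9  84.4  55. ]
```

Emit:
carry_out(
  motion=[
    [0,-50,20,0,0],
    [-8,-50,40,0,0],
    [0,-1,40,-7.9,0],
    [0,0,40,-7.9,0],
    [0,0,40,-7.9,0],
    [0,0,30,-7.9,0],
    [0,0,0,0,0],
    [0,0,0,0,0],
  ],
)

```text
t: 2.85
eef_pos: [502.5, -51.4, 143.7]
tcp_rot: [-3.142, 0.0, 0.546]
ft_force: [0.3, -0.1, 1.0]
opening: 1.002
grip_force: 0.0
```

```bash
python3 - <<'E'
from h import *
s=env.state(); print(s['t'],s['eef_pos'].round(1),s['tcp_rot'].round(3))
c=snap('wrist','w2.png')
b=blobs(c['color'],(8,200,120),(18,255,255))[0]; print(b)
a=snap('scene'); print(proj(a,s['eef_pos']),blobs(a['color'],(8,200,120),(16,255,255))[0])
a=snap('side'); print(proj(a,[501,-35,92]),blobs(a['color'],(8,200,120),(16,255,255))[0])
E
```

```text
2.85 [502.5 -51.4 143.7] [-3.142  0.     0.546]
[([230.4, 208.9], [211, 188, 42, 41, 1056])]
[254.69550442 158.52289035] [([261.1, 169.6], [256, 166, 11, 9, 75])]
[272.93285866 191.52434439] [([273.6, 191.8], [271, 188, 6, 8, 37])]
```

View pics/w2.png

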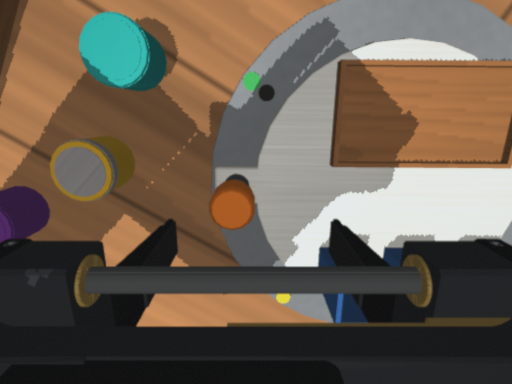

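The wrist view shows the knob at (231,205), between the fingers but about 15 mm off. The yellow tin is at (84,170), the purple at (18,213) and the turquoise at (115,52).

```bash
python3 - <<'E'
from h import *
s=env.state()
c=snap('wrist')
for z in(92,106):print(ray(c,231,z==106 and 204 or 209,z).round(1))
for nm,u,v in(('g',252,80),('y',283,297),('load',266,93)):print(nm,ray(c,u,v,18).round(1))
k=np.array([501,-35,82.])
print('to (501,-35):',(rot(s['tcp_rot']).T@(k-s['eef_pos'])).round(1))
E
```

```text
[497.9 -33.6  92. ]
[505.7 -30.2 106. ]
g [592.    4.9  18. ]
y [ 414.5 -144.3   18. ]
load [589.1 -12.1  18. ]
to (501,-35): [  6.4 -14.9  62.7]
```

Emit:
carry_out(
  motion=[
    [7,-16,0,0,0],
    [0,0,30,0,0],
    [0,0,32,0,0],
    [0,0,0,0,0],
    [0,0,0,0,0.7],
    [0,0,0,0,0.9],
    [0,0,0,0,0.9],
    [0,0,0,0,0.9],
    [0,0,0,0,0.9],
    [0,0,0,0,0.9],
  ],
)

```text
t: 4.05
eef_pos: [500.0, -33.1, 81.3]
tcp_rot: [3.141, -0.0, 0.552]
ft_force: [-0.3, 0.1, 0.6]
opening: 0.555
grip_force: 0.0
```

Emit:
carry_out(
  motion=[
    [0,0,0,0,0.9],
    [0,0,0,0,0.9],
    [0,0,0,0,0.9],
    [0,0,0,0,0.9],
    [0,0,0,0,0.9],
  ],
)

```text
t: 4.55
eef_pos: [501.1, -33.9, 81.2]
tcp_rot: [3.139, -0.002, 0.551]
ft_force: [4.1, -6.5, -1.6]
opening: 0.348
grip_force: 30.0
```

Emit:
carry_out(
  motion=[
    [0,0,-3,0,0.9],
    [0,0,-3,0,0.9],
    [0,0,0,0,0.9],
    [10.1,0.35,0,4,0.9],
    [10.1,0.35,0,4,0.9],
    [10.1,0.35,0,4,0.9],
    [10.1,0.35,0,4,0.9],
    [10.1,0.35,0,4,0.9],
    [10.1,0.35,0,4,0.9],
    [10.1,0.35,0,4,0.9],
    [10.1,0.35,0,4,0.9],
  ],
)

```text
t: 5.65
eef_pos: [577.2, -13.4, 86.4]
tcp_rot: [3.139, 0.001, -0.009]
ft_force: [1.0, -17.7, -7.4]
opening: 0.346
grip_force: 30.0
```

Emit:
carry_out(
  motion=[
    [5.1,0.1,0,2,0.9],
    [5.8,0.1,0,2.3,0.9],
    [0,0,0,0,0.9],
    [0,0,0,0,0.9],
    [0,0,0,0,0.9],
  ],
)

```text
t: 6.15
eef_pos: [587.7, -14.0, 86.3]
tcp_rot: [3.139, 0.0, -0.081]
ft_force: [1.4, -14.1, -6.1]
opening: 0.348
grip_force: 30.0
```

```bash
cat > ang.py <<'E'
from h import *
A=np.array([576.8,-158.2])
s=env.state();p=s['eef_pos'];d=p[:2]-A
print(s['t'],p.round(1),s['tcp_rot'].round(3),s['ft_force'].round(1),'r',np.hypot(*d).round(1),'turn deg',(np.degrees(np.arctan2(d[1],d[0]))-85.27).round(2))
E
python3 ang.py
```

```text
6.15 [587.7 -14.   86.3] [ 3.139  0.    -0.081] [  1.4 -14.1  -6.1] r 144.6 turn deg 0.4
```

Emit:
carry_out(
  motion=[
    [0.6,0.5,0,0,0.9],
    [0,0,4,0,0.9],
    [0,0,4,0,0.9],
    [0,0,4,0,0.9],
    [0,0,0,0,0.9],
    [0,0,0,0,0.9],
  ],
)

```text
t: 6.75
eef_pos: [588.0, -14.1, 74.3]
tcp_rot: [3.14, 0.001, -0.082]
ft_force: [-0.0, -11.3, -4.8]
opening: 0.353
grip_force: 30.0
```

Emit:
carry_out(
  motion=[
    [0,0,3,0,0.9],
    [0,0,3,0,0.9],
    [0,0,0,0,0.9],
    [0,0,0,0,0.3],
    [0,0,0,0,0],
    [0,0,0,0,0],
    [0,0,0,0,0],
    [0,0,0,0,0],
    [0,0,0,0,0],
    [0,0,0,0,0],
  ],
)

```text
t: 7.75
eef_pos: [588.2, -12.6, 69.1]
tcp_rot: [3.142, -0.0, -0.082]
ft_force: [0.1, 0.4, 0.4]
opening: 0.881
grip_force: 0.0
```

Emit:
carry_out(
  motion=[
    [0,0,-50,0,0],
    [0,0,-50,0,0],
    [-20,20,-50,-4.7,0],
    [-50,40,-50,0,0],
    [-40,40,-40,0,0],
    [0,40,-10,0,0],
    [0,0,0,0,0],
    [0,0,0,0,0],
  ],
)

```text
t: 8.55
eef_pos: [509.6, -122.5, 282.3]
tcp_rot: [3.142, -0.0, -0.002]
ft_force: [0.0, 0.2, -0.6]
opening: 1.001
grip_force: 0.0
```

```bash
python3 - <<'E'
from h import *
s=env.state(); print(s['t'],s['eef_pos'].round(1),s['tcp_rot'].round(3))
c=snap('wrist','w3.png'); np.savez('w3.npz',**{k:c[k] for k in('K','R','t')})
for k,(lo,hi) in {'orange':((8,200,120),(18,255,255)),'green':((50,150,80),(75,255,255)),'yellow':((22,180,80),(32,255,255))}.items():
  for b in blobs(c['color'],lo,hi,8)[0]: print(k,b,ray(c,*b[0],78 if k=='orange' else 18).round(1))
E
```

```text
8.55 [ 509.6 -122.5  282.3] [ 3.142e+00 -0.000e+00 -2.000e-03]
orange ([170.4, 109.1], [162, 96, 14, 26, 82]) [588.7 -22.2  78. ]
yellow ([119.8, 197.5], [116, 195, 8, 7, 17]) [461.1  79.9  18. ]
yellow ([129.1, 205.0], [125, 197, 9, 18, 60]) [449.3  67.2  18. ]
```

View pics/w3.png

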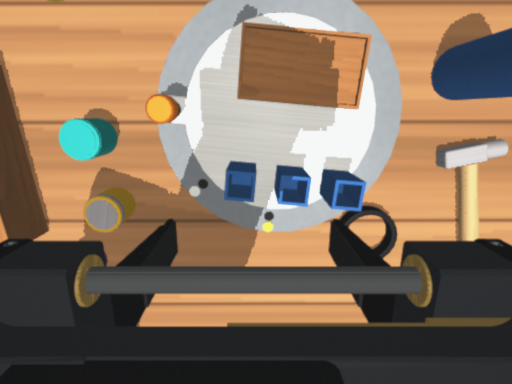

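The wrist view shows the disc at load, with the knob at (162,108). The pot mouths are near (241,170), (293,180) and (346,190), and the tray is at (243,23)-(358,109). I enlarge the pots for accuracy.

```bash
python3 -c "
import cv2
i=cv2.imread('pics/w3.png')[150:220,215:375]; cv2.imwrite('pics/c3.png',cv2.resize(i,None,fx=5,fy=5,interpolation=cv2.INTER_CUBIC))"
```

```text
(no output)
```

View pics/c3.png

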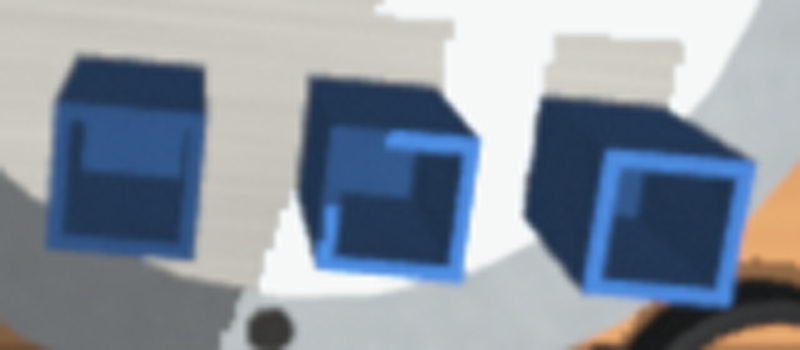

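```bash
python3 - <<'E'
from h import *
c=dict(np.load('w3.npz'))
P=[ray(c,215+u/5-.4,150+v/5-.4,106) for u,v in((125.5,180),(397,203),(669,227.5))]
for p in P: print(p.round(1))
T=[ray(c,u,v,48) for u,v in((243,23),(371,36),(358,109),(237,98))]
t=np.mean(T,0);print('tray',t.round(1),[np.linalg.norm(T[i]-T[i-1]).round(0) for i in range(4)])
d=P[0]-P[2];y=np.degrees(np.arctan2(d[1],d[0]))-90;print('yaw deg',y,np.linalg.norm(d))
a=np.radians(y);R=np.array([[np.cos(a),-np.sin(a)],[np.sin(a),np.cos(a)]])
print('tray pred from pots',(P[1][:2]+R@[145,0]).round(1)); A=np.array([576.8,-158.2]); print('pots in disc',(R.T@(P[1][:2]-A)).round(1))
k=ray(c,162,108,92);print('knob',k.round(1), 'issue',ray(c,269,216,18).round(1),'yellow dot',ray(c,268,226.5,18).round(1))
E
```

```text
[ 501.3 -105.2  106. ]
[ 495.5 -169.6  106. ]
[ 489.4 -234.7  106. ]
tray [ 638.5 -182.8   48. ] [np.float64(86.0), np.float64(156.0), np.float64(86.0), np.float64(157.0)]
yaw deg -5.228219200868779 130.11039961513876
tray pred from pots [ 639.9 -182.8]
pots in disc [-79.9 -18.8]
knob [589.8 -16.4  92. ] issue [ 431.3 -145.4   18. ] yellow dot [ 414.  -144.1   18. ]
```

Emit:
carry_out(
  motion=[
    [0,-20,-40,0,0],
    [-10,-40,-40,0,0],
    [-10,-40,-40,0,0],
    [-10,-40,-20,0,0],
    [-10,-40,0,0,0],
    [-10,-40,0,0,0],
    [-10,-40,0,0,0],
    [-10,-40,0,0,0],
    [0,-40,0,0,0],
    [0,-30,0,0,0],
    [0,0,0,0,0],
    [0,0,0,0,0],
  ],
)

```text
t: 9.8
eef_pos: [441.8, 238.7, 410.9]
tcp_rot: [3.141, 0.002, 0.003]
ft_force: [-0.7, -0.4, 0.3]
opening: 0.997
grip_force: 0.0
```

```bash
python3 - <<'E'
from h import *
s=env.state(); print(s['t'],s['eef_pos'].round(1),s['tcp_rot'].round(3))
c=snap('wrist','w4.png'); np.savez('w4.npz',**{k:c[k] for k in('K','R','t')})
for k,(lo,hi) in {'red':((0,180,60),(5,255,255)),'blue':((105,150,40),(120,255,255)),'yellow':((22,180,80),(32,255,255))}.items():
  for b in blobs(c['color'],lo,hi,30)[0]: print(k,b)
E
```

```text
9.8 [441.8 238.7 410.9] [3.141e+00 2.000e-03 3.000e-03]
red ([236.0, 84.9], [225, 74, 22, 23, 394])
red ([243.6, 171.1], [234, 159, 19, 25, 376])
blue ([478.5, 123.8], [439, 112, 73, 26, 994])
blue ([239.9, 130.4], [230, 120, 20, 21, 322])
```

View pics/w4.png

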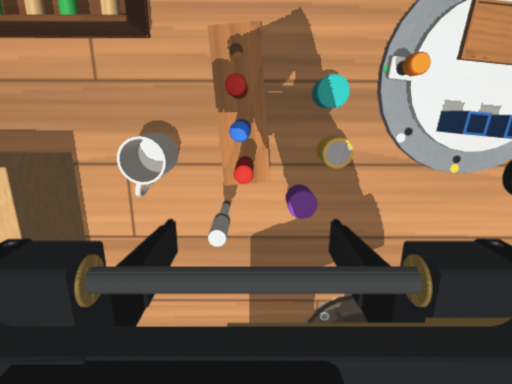

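The wrist view shows red handles at (236,84) and (244,172), with the blue one between them at (240,130) and an empty well at (236,48). The white look-alike is at (219,237), outside the rack. The tins are yellow (337,152), turquoise (331,91) and purple (301,202). No second yellow tin is visible, so the order is two red drivers and one tin.

```bash
python3 - <<'E'
from h import *
c=dict(np.load('w4.npz')); o=-c['R'].T@c['t']; print('cam',o.round(0))
for nm,u,v,z in(('redF',236,84.5,180),('blue',240,130.5,180),('redN',244,174,180),('well',236,49,75),('white',218.5,238,170),('tin',337.5,151,55),('turq',332,91,55),('purple',299,205,55),
 ('rackA',208,24,75),('rackB',261,22,75),('rackC',271,180,75)):print(nm,ray(c,u,v,z).round(1))
i=cv2.imread('pics/w4.png')[60:215,205:365]; cv2.imwrite('pics/c4.png',cv2.resize(i,None,fx=4,fy=4,interpolation=cv2.INTER_CUBIC))
E
```

```text
cam [518. 241. 573.]
redF [550.1 261.8 180. ]
blue [493.5 257.2 180. ]
redN [435.5 252.3 180. ]
well [610.3 266.8  75. ]
white [336.7 290.8 170. ]
tin [451.   91.7  55. ]
turq [550.6 108.8  55. ]
purple [351.4 154.8  55. ]
rackA [644.7 308.7  75. ]
rackB [647.7 228.6  75. ]
rackC [403.1 208.7  75. ]
```

View pics/c4.png

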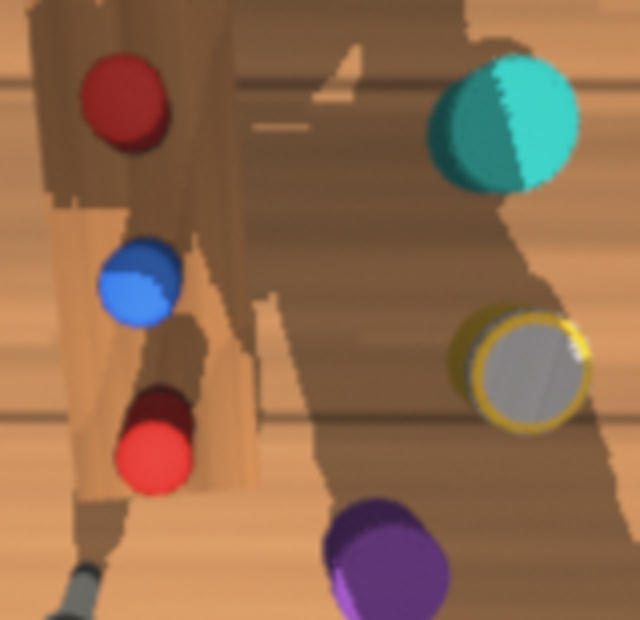

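Emit:
carry_out(
  motion=[
    [30,-8,0,-4.5,0],
    [40,-6,20,0,0],
    [40,0,40,0,0],
    [0,0,40,0,0],
    [0,0,40,0,0],
    [0,0,40,0,0],
    [0,0,0,0,0],
    [0,0,0,0,0],
  ],
)

```text
t: 10.65
eef_pos: [547.5, 256.9, 237.4]
tcp_rot: [3.141, 0.0, 0.078]
ft_force: [-0.7, 0.5, 0.5]
opening: 0.997
grip_force: 0.0
```

```bash
cat >> h.py <<'E'
def goto(x,y,z,yaw=None):
    s=env.state(); print('t',s['t'],'at',s['eef_pos'].round(1),s['tcp_rot'].round(3),'F',s['ft_force'].round(1),'op',round(s['opening'],3))
    print('tool shift',(rot(s['tcp_rot']).T@(np.array([x,y,z])-s['eef_pos'])).round(1), '' if yaw is None else 'turn %.1f'%np.degrees(s['tcp_rot'][2]-yaw))
E
python3 - <<'E'
from h import *
goto(550,262,147,.082)
c=snap('wrist')
for b in blobs(c['color'],(0,180,60),(5,255,255),30)[0]: print(b,ray(c,*b[0],170).round(1))
E
```

```text
t 10.65 at [547.5 256.9 237.4] [3.141 0.    0.078] F [-0.7  0.5  0.5] op 0.997
tool shift [ 2.9 -4.9 90.4] turn -0.2
([248.5, 199.4], [232, 175, 33, 47, 1230]) [554.4 262.6 170. ]
([249.1, 308.5], [236, 295, 27, 28, 700]) [451.5 254.5 170. ]
```

Emit:
carry_out(
  motion=[
    [3.5,-5,20,0,0],
    [0,0,35,0,0],
    [0,0,35,0,0],
    [0,0,0,0,0],
    [0,0,0,0,1],
    [0,0,0,0,1],
    [0,0,0,0,1],
    [0,0,0,0,1],
    [0,0,0,0,1],
    [0,0,0,0,1],
    [0,0,0,0,1],
    [0,0,0,0,1],
  ],
)

```text
t: 11.9
eef_pos: [550.1, 262.7, 146.4]
tcp_rot: [3.141, 0.0, 0.079]
ft_force: [0.5, 0.1, -0.6]
opening: 0.383
grip_force: 0.0
```

Emit:
carry_out(
  motion=[
    [0,0,0,0,1],
    [0,0,0,0,1],
    [0,0,0,0,1],
    [0,0,0,0,1],
  ],
)

```text
t: 12.3
eef_pos: [550.1, 262.8, 146.4]
tcp_rot: [3.142, 0.0, 0.079]
ft_force: [0.1, 0.4, -0.6]
opening: 0.293
grip_force: 30.0
```

Emit:
carry_out(
  motion=[
    [0,0,-10,0,1],
    [0,0,-15,0,1],
    [0,0,-20,0,1],
    [0,0,-25,0,1],
    [0,0,-25,0,1],
    [0,0,-25,0,1],
    [0,0,-10,0,1],
    [0,0,0,0,1],
    [0,0,0,0,1],
  ],
)

```text
t: 13.2
eef_pos: [549.8, 262.6, 275.6]
tcp_rot: [3.141, 0.001, 0.079]
ft_force: [-0.3, -0.5, -1.4]
opening: 0.292
grip_force: 30.0
```

```bash
python3 - <<'E'
from h import *
goto(489.4,-234.7,266,1.48)
a=snap('scene','s5.png');p=snap('side','d5.png')
s=env.state();e=s['eef_pos']
for n,c in(('s',a),('d',p)): print(n,[proj(c,e+[0,0,z]).round(0).tolist() for z in(34,-52,-136)],[b for b in blobs(c['color'],(0,180,60),(5,255,255),30)[0]])
u,v=proj(a,e-[0,0,50]).astype(int); A=a['color'][max(v-60,0):v+60,u-60:u+60]
u,v=proj(p,e-[0,0,50]).astype(int); B=p['color'][max(v-60,0):v+60,u-60:u+60]
m=np.hstack([cv2.resize(x,(400,400),interpolation=2) for x in(A,B)])[:,:,::-1]; cv2.imwrite('pics/c5.png',m)
E
```

```text
t 13.2 at [549.8 262.6 275.6] [3.141e+00 1.000e-03 7.900e-02] F [-0.3 -0.5 -1.4] op 0.292
tool shift [-99.2 491.    9.9] turn -80.3
s [[379.0, 162.0], [369.0, 187.0], [361.0, 208.0]] [([376.0, 170.6], [367, 158, 19, 27, 285]), ([286.0, 255.0], [281, 250, 11, 12, 88])]
d [[211.0, 169.0], [212.0, 197.0], [213.0, 222.0]] [([214.0, 181.4], [209, 168, 9, 26, 117]), ([252.1, 231.9], [248, 219, 9, 28, 211])]
```

View pics/c5.png

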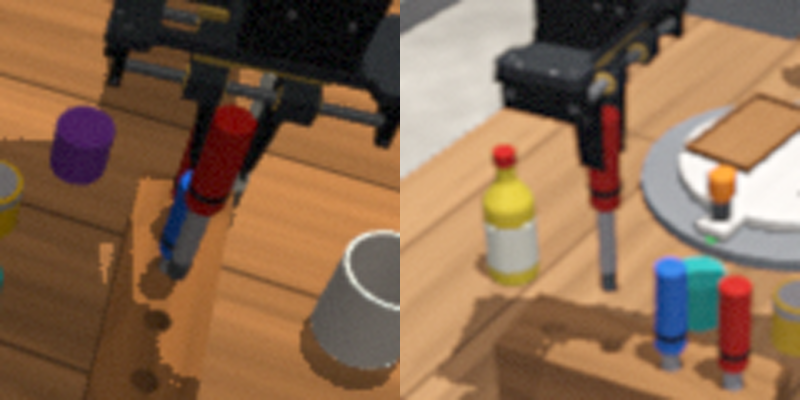

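The crops show the driver hanging upright, with its foot where predicted (scene crop (173,273), side crop (608,285)).

Emit:
carry_out(
  motion=[
    [-3,15,0,0,1],
    [-6,30,0,0,1],
    [-6,30,0,0,1],
    [-6,30,0,0,1],
    [-6,30,0,0,1],
    [-6,30,0,0,1],
    [-6,30,0,0,1],
    [-6,30,0,0,1],
    [-6,30,0,0,1],
    [-6,30,0,0,1],
    [-6,30,0,0,1],
    [-6,30,0,0,1],
  ],
)

```text
t: 14.5
eef_pos: [507.4, -88.4, 276.0]
tcp_rot: [-3.141, 0.001, 0.078]
ft_force: [0.8, 0.2, -2.1]
opening: 0.291
grip_force: 30.0
```

Emit:
carry_out(
  motion=[
    [-6,30,0,0,1],
    [-6,30,0,0,1],
    [-6,30,0,0,1],
    [-6,30,0,0,1],
    [-6,15,0,-7,1],
    [0,0,0,-7,1],
    [0,0,0,-7,1],
    [0,0,0,-7,1],
    [0,0,0,-7,1],
    [0,0,0,-7,1],
    [0,0,0,-7,1],
    [0,0,0,-7,1],
  ],
)

```text
t: 15.7
eef_pos: [488.3, -223.9, 275.9]
tcp_rot: [-3.14, 0.0, 1.061]
ft_force: [-0.3, -0.5, -2.5]
opening: 0.288
grip_force: 30.0
```

Emit:
carry_out(
  motion=[
    [0,0,0,-7,1],
    [0,0,0,-7,1],
    [0,0,0,-7,1],
    [0,0,0,-3.5,1],
    [0,0,0,0,1],
    [0,0,0,0,1],
  ],
)

```text
t: 16.3
eef_pos: [488.7, -223.8, 276.2]
tcp_rot: [-3.141, -0.0, 1.481]
ft_force: [-0.8, -0.2, -1.3]
opening: 0.293
grip_force: 30.0
```

```bash
python3 - <<'E'
from h import *
goto(489.4,-234.6,187,1.48)
E
```

```text
t 16.3 at [ 488.7 -223.8  276.2] [-3.141 -0.     1.481] F [-0.8 -0.2 -1.3] op 0.293
tool shift [-10.7   1.8  89.2] turn 0.1
```

Emit:
carry_out(
  motion=[
    [-10.7,1.8,0,0,1],
    [0,0,0,0,1],
    [0,0,20,0,1],
    [0,0,15,0,1],
    [0,0,15,0,1],
    [0,0,0,0,1],
    [0,0,0,0,1],
  ],
)

```text
t: 17.0
eef_pos: [490.1, -234.6, 226.8]
tcp_rot: [-3.141, 0.0, 1.483]
ft_force: [0.1, -0.3, -0.6]
opening: 0.289
grip_force: 30.0
```

```bash
python3 - <<'E'
from h import *
goto(489.4,-234.6,177,1.48)
E
```

```text
t 17.0 at [ 490.1 -234.6  226.8] [-3.141  0.     1.483] F [ 0.1 -0.3 -0.6] op 0.289
tool shift [-0.1 -0.7 49.8] turn 0.2
```

Foot 15 mm inside the mouth, no force. I lower the rest and release.

Emit:
carry_out(
  motion=[
    [0,0,15,0,1],
    [0,0,15,0,1],
    [0,0,10,0,1],
    [0,0,6,0,1],
    [0,0,3,0,1],
    [0,0,0,0,1],
  ],
)

```text
t: 17.6
eef_pos: [490.1, -234.4, 177.6]
tcp_rot: [3.142, 0.0, 1.484]
ft_force: [0.2, 0.3, -1.9]
opening: 0.287
grip_force: 30.0
```

Emit:
carry_out(
  motion=[
    [0,0,1,0,0.5],
    [0,0,0,0,0.3],
    [0,0,0,0,0],
    [0,0,0,0,0],
    [0,0,0,0,0],
    [0,0,0,0,0],
    [0,0,0,0,0],
    [0,0,0,0,0],
    [0,0,0,0,0],
  ],
)

```text
t: 18.5
eef_pos: [490.0, -234.4, 176.5]
tcp_rot: [3.142, 0.0, 1.484]
ft_force: [0.1, 1.1, 0.1]
opening: 0.976
grip_force: 0.0
```

Emit:
carry_out(
  motion=[
    [0,0,-30,0,0],
    [0,0,-40,0,0],
    [0,0,-40,0,0],
    [0,0,-20,0,0],
    [0,0,0,0,0],
  ],
)

```text
t: 19.0
eef_pos: [490.7, -234.7, 309.4]
tcp_rot: [3.137, 0.003, 1.484]
ft_force: [0.1, 0.3, -1.0]
opening: 0.999
grip_force: 0.0
```

```bash
python3 - <<'E'
from h import *
goto(437,252.5,260,.082)
for n in('scene','side','wrist'):
    c=snap(n)
    print(n,[b for b in blobs(c['color'],(0,180,60),(5,255,255),30)[0]], 'pred', proj(c,[489.4,-234.6,167]).round(0))
E
```

```text
t 19.0 at [ 490.7 -234.7  309.4] [3.137e+00 3.000e-03 1.484e+00] F [ 0.1  0.3 -1. ] op 0.999
tool shift [480.8 -96.1  47.7] turn 80.3
scene [([197.9, 129.3], [193, 119, 11, 22, 153]), ([370.3, 168.3], [364, 161, 13, 16, 132]), ([285.9, 254.8], [281, 250, 11, 11, 90])] pred [199. 132.]
side [([300.5, 147.4], [298, 139, 6, 18, 82]), ([182.7, 182.4], [180, 180, 6, 6, 30]), ([252.3, 230.2], [248, 219, 10, 24, 178])] pred [300. 150.]
wrist [([253.5, 191.1], [240, 171, 28, 40, 853])] pred [251. 187.]
```

Emit:
carry_out(
  motion=[
    [0,0,0,6.7,0],
    [0,0,0,6.7,0],
    [0,0,0,6.7,0],
    [0,0,0,6.7,0],
    [0,0,0,6.7,0],
    [0,0,0,6.7,0],
    [0,0,0,6.7,0],
    [0,0,0,6.7,0],
    [0,0,0,6.7,0],
    [0,0,0,6.7,0],
    [0,0,0,6.7,0],
    [0,0,0,6.6,0],
  ],
)

```text
t: 20.35
eef_pos: [489.7, -234.2, 304.9]
tcp_rot: [-3.14, 0.002, 0.077]
ft_force: [0.7, -0.3, -0.4]
opening: 1.0
grip_force: 0.0
```

Emit:
carry_out(
  motion=[
    [0,-25,0,0,0],
    [-1,-41,0,0,0],
    [-1,-41,0,0,0],
    [-1,-41,0,0,0],
    [-1,-41,0,0,0],
    [-1,-41,0,0,0],
    [-2,-41,0,0,0],
    [-2,-41,0,0,0],
    [-1,-41,0,0,0],
    [-1,-41,0,0,0],
    [-2,-41,15,0,0],
    [-2,-41,20,0,0],
  ],
)

```text
t: 21.55
eef_pos: [435.5, 240.5, 270.3]
tcp_rot: [3.141, 0.0, 0.082]
ft_force: [0.2, 0.9, -0.6]
opening: 0.998
grip_force: 0.0
```

Emit:
carry_out(
  motion=[
    [0,-10,30,0,0],
    [0,0,0,0,0],
    [0,0,0,0,0],
  ],
)

```text
t: 21.85
eef_pos: [435.0, 248.4, 241.0]
tcp_rot: [3.141, 0.002, 0.082]
ft_force: [0.5, 0.1, 0.4]
opening: 1.0
grip_force: 0.0
```

```bash
python3 - <<'E'
from h import *
goto(436.5,252.5,147,.082)
c=snap('wrist')
for b in blobs(c['color'],(0,180,60),(5,255,255),30)[0]:
    x,y,w,h,a=b[1]; print(b,ray(c,x+w/2-.5,y+h-w/2-.5,180).round(1))
E
```

```text
t 21.85 at [435.  248.4 241. ] [3.141e+00 2.000e-03 8.200e-02] F [0.5 0.1 0.4] op 1.0
tool shift [ 2.  -4.1 94. ] turn 0.0
([248.8, 201.4], [232, 178, 33, 47, 1193]) [436.5 253.9 180. ]
```

Emit:
carry_out(
  motion=[
    [2,-5,20,0,0],
    [0,0,35,0,0],
    [0,0,39,0,0],
    [0,0,0,0,0],
    [0,0,0,0,1],
    [0,0,0,0,1],
    [0,0,0,0,1],
    [0,0,0,0,1],
    [0,0,0,0,1],
    [0,0,0,0,1],
    [0,0,0,0,1],
    [0,0,0,0,1],
  ],
)

```text
t: 23.1
eef_pos: [436.8, 253.9, 147.5]
tcp_rot: [3.141, 0.0, 0.082]
ft_force: [0.4, -0.4, -0.5]
opening: 0.381
grip_force: 0.0
```

Emit:
carry_out(
  motion=[
    [0,0,0,0,1],
    [0,0,0,0,1],
    [0,0,0,0,1],
    [0,0,0,0,1],
  ],
)

```text
t: 23.5
eef_pos: [436.8, 253.9, 147.4]
tcp_rot: [3.142, 0.0, 0.082]
ft_force: [0.3, 0.6, -1.3]
opening: 0.287
grip_force: 30.0
```

Emit:
carry_out(
  motion=[
    [0,0,-10,0,1],
    [0,0,-15,0,1],
    [0,0,-20,0,1],
    [0,0,-25,0,1],
    [0,0,-25,0,1],
    [0,0,-25,0,1],
    [0,0,-10,0,1],
    [0,0,0,0,1],
    [0,0,0,0,1],
  ],
)

```text
t: 24.4
eef_pos: [436.4, 253.7, 276.7]
tcp_rot: [3.141, 0.001, 0.082]
ft_force: [0.3, 0.6, -1.2]
opening: 0.292
grip_force: 30.0
```

```bash
python3 - <<'E'
from h import *
goto(495.5,-169.7,276,1.48)
E
```

```text
t 24.4 at [436.4 253.7 276.7] [3.141e+00 1.000e-03 8.200e-02] F [ 0.3  0.6 -1.2] op 0.292
tool shift [ 24.2 426.9   0.9] turn -80.1
```

Emit:
carry_out(
  motion=[
    [1,20,0,0,1],
    [2,34,0,0,1],
    [2,34,0,0,1],
    [2,34,0,0,1],
    [2,34,0,0,1],
    [2,34,0,0,1],
    [2,34,0,0,1],
    [2,34,0,0,1],
    [2,34,0,0,1],
    [2,34,0,0,1],
    [2,34,0,0,1],
    [2,34,0,0,1],
  ],
)

```text
t: 25.6
eef_pos: [491.6, -138.2, 276.0]
tcp_rot: [-3.141, 0.002, 0.082]
ft_force: [1.0, 0.5, -1.7]
opening: 0.291
grip_force: 30.0
```

Emit:
carry_out(
  motion=[
    [1,33,0,0,1],
    [0,0,0,-7,1],
    [0,0,0,-7,1],
    [0,0,0,-7,1],
    [0,0,0,-7,1],
    [0,0,0,-7,1],
    [0,0,0,-7,1],
    [0,0,0,-7,1],
    [0,0,0,-7,1],
    [0,0,0,-7,1],
    [0,0,0,-7,1],
    [0,0,0,-7,1],
  ],
)

```text
t: 26.8
eef_pos: [495.3, -169.5, 275.9]
tcp_rot: [-3.139, -0.001, 1.431]
ft_force: [0.5, 0.6, -1.0]
opening: 0.291
grip_force: 30.0
```

Emit:
carry_out(
  motion=[
    [0,0,0,-3.1,1],
    [0,0,0,0,1],
    [0,0,0,0,1],
  ],
)

```text
t: 27.1
eef_pos: [495.5, -169.6, 276.6]
tcp_rot: [-3.14, -0.001, 1.478]
ft_force: [0.4, 0.3, -1.9]
opening: 0.291
grip_force: 30.0
```

```bash
python3 - <<'E'
from h import *
goto(495.5,-169.7,227,1.48)
E
```

```text
t 27.1 at [ 495.5 -169.6  276.6] [-3.140e+00 -1.000e-03  1.478e+00] F [ 0.4  0.3 -1.9] op 0.291
tool shift [-0.2  0.1 49.6] turn -0.1
```

Emit:
carry_out(
  motion=[
    [0,0,20,0,1],
    [0,0,15,0,1],
    [0,0,15,0,1],
    [0,0,0,0,1],
    [0,0,0,0,1],
  ],
)

```text
t: 27.6
eef_pos: [495.8, -169.7, 227.5]
tcp_rot: [-3.141, -0.0, 1.479]
ft_force: [0.3, -0.2, -1.6]
opening: 0.29
grip_force: 30.0
```

Emit:
carry_out(
  motion=[
    [0,0,15,0,1],
    [0,0,15,0,1],
    [0,0,10,0,1],
    [0,0,6,0,1],
    [0,0,3,0,1],
    [0,0,0,0,1],
  ],
)

```text
t: 28.2
eef_pos: [495.8, -169.7, 178.6]
tcp_rot: [3.141, 0.0, 1.48]
ft_force: [-0.5, 0.0, -0.9]
opening: 0.291
grip_force: 30.0
```

Emit:
carry_out(
  motion=[
    [0,0,1,0,0.5],
    [0,0,0,0,0.3],
    [0,0,0,0,0],
    [0,0,0,0,0],
    [0,0,0,0,0],
    [0,0,0,0,0],
    [0,0,0,0,0],
    [0,0,0,0,0],
    [0,0,0,0,0],
  ],
)

```text
t: 29.1
eef_pos: [495.7, -169.7, 177.5]
tcp_rot: [3.142, 0.0, 1.48]
ft_force: [0.3, -0.2, -0.6]
opening: 0.972
grip_force: 0.0
```

Emit:
carry_out(
  motion=[
    [0,0,-30,0,0],
    [0,0,-40,0,0],
    [0,0,-40,0,0],
    [0,0,-20,0,0],
    [0,0,0,0,0],
  ],
)

```text
t: 29.6
eef_pos: [496.4, -170.0, 310.3]
tcp_rot: [3.137, 0.002, 1.48]
ft_force: [-0.3, 0.7, -1.1]
opening: 1.0
grip_force: 0.0
```

```bash
python3 - <<'E'
from h import *
goto(440,91,300,0)
for n in('scene','side','wrist'):
    c=snap(n,n+'6.png')
    print(n,[b for b in blobs(c['color'],(0,180,60),(5,255,255),30)[0]], 'pred', proj(c,[495.5,-169.7,167]).round(0),proj(c,[489.4,-234.6,167]).round(0))
    if n!='wrist':
        for b in blobs(c['color'],(22,180,80),(32,255,255),10)[0]:print('yel',b)
E
```

```text
t 29.6 at [ 496.4 -170.   310.3] [3.137e+00 2.000e-03 1.480e+00] F [-0.3  0.7 -1.1] op 1.0
tool shift [254.8 -79.9   9.4] turn 84.8
scene [([197.9, 128.8], [192, 118, 13, 23, 164]), ([216.2, 136.6], [211, 126, 11, 22, 158]), ([285.8, 254.9], [281, 250, 11, 11, 91])] pred [218. 139.] [199. 132.]
yel ([304.5, 192.2], [297, 186, 17, 12, 108])
yel ([284.8, 268.4], [275, 258, 21, 21, 332])
yel ([282.9, 288.5], [277, 287, 14, 4, 19])
side [([296.8, 151.2], [290, 139, 14, 25, 220]), ([182.7, 182.4], [180, 180, 6, 6, 30])] pred [292. 157.] [300. 150.]
yel ([183.1, 189.2], [181, 187, 6, 6, 23])
yel ([183.8, 199.9], [178, 194, 14, 10, 61])
yel ([185.7, 219.2], [180, 218, 12, 3, 19])
yel ([270.8, 236.6], [264, 232, 15, 10, 102])
wrist [([253.8, 192.6], [241, 173, 27, 39, 829]), ([253.5, 247.4], [241, 226, 27, 41, 903])] pred [252. 187.] [252. 243.]
```

Emit:
carry_out(
  motion=[
    [0,0,0,7.1,0],
    [0,0,0,7.1,0],
    [0,0,0,7.1,0],
    [0,0,0,7.1,0],
    [0,0,0,7.1,0],
    [0,0,0,7.1,0],
    [0,0,0,7.1,0],
    [0,0,0,7.1,0],
    [0,0,0,7.1,0],
    [0,0,0,7.1,0],
    [0,0,0,7.1,0],
    [0,0,0,6.7,0],
  ],
)

```text
t: 30.95
eef_pos: [495.4, -169.5, 305.9]
tcp_rot: [-3.141, 0.002, -0.005]
ft_force: [-0.3, -0.2, 0.3]
opening: 0.998
grip_force: 0.0
```

Emit:
carry_out(
  motion=[
    [-8,-37,0,0,0],
    [-8,-37,0,0,0],
    [-8,-37,0,0,0],
    [-8,-37,0,0,0],
    [-8,-37,20,0,0],
    [-8,-37,30,0,0],
    [0,-37,40,0,0],
    [0,0,40,0,0],
    [0,0,0,0,0],
    [0,0,0,0,0],
  ],
)

```text
t: 31.95
eef_pos: [447.6, 86.1, 180.6]
tcp_rot: [3.141, 0.002, -0.0]
ft_force: [0.4, -0.8, 0.3]
opening: 0.999
grip_force: 0.0
```

```bash
python3 - <<'E'
from h import *
goto(449,91,31,0)
c=snap('wrist','w7.png')
h=cv2.cvtColor(c['color'],cv2.COLOR_RGB2HSV); m=cv2.inRange(h,np.array((20,150,60)),np.array((34,255,255)))
n,l,st,ce=cv2.connectedComponentsWithStats(m)
print([(ce[i].round(0),st[i]) for i in range(1,n) if st[i][4]>40])
E
```

```text
t 31.95 at [447.6  86.1 180.6] [ 3.141e+00  2.000e-03 -0.000e+00] F [ 0.4 -0.8  0.3] op 0.999
tool shift [  1.8  -5.  149.6] turn -0.0
[(array([251., 160.]), array([232, 156,  38,  13, 140], dtype=int32)), (array([250., 187.]), array([224, 164,  52,  50, 534], dtype=int32)), (array([452., 209.]), array([446, 203,  14,  13, 130], dtype=int32))]
```

View pics/w7.png

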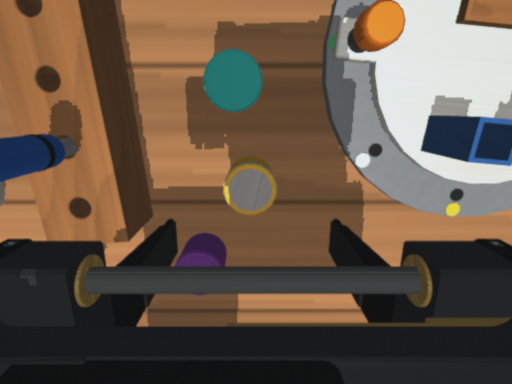

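The yellow tin lid is at (250,189), the turquoise tin is at (233,80), and the purple tin is at (202,263) near the left fingertip.

```bash
python3 - <<'E'
from h import *
c=snap('wrist')
print(ray(c,249.5,189,55).round(1), ray(c,202,266,55).round(1)); goto(449,91,31,0)
E
```

```text
[448.6  91.   55. ] [361.8 143.1  55. ]
t 32.05 at [448.5  85.8 182. ] [ 3.142e+00 -2.000e-03 -1.000e-03] F [ 0.1 -0.6 -0.1] op 0.999
tool shift [  0.3  -5.2 151. ] turn -0.1
```

Emit:
carry_out(
  motion=[
    [0,-5,30,0,0],
    [0,0,40,0,0],
    [0,0,40,0,0],
    [0,0,40,0,0],
    [0,0,0,0,0],
    [0,0,0,0,0.8],
    [0,0,0,0,0.8],
    [0,0,0,0,0.8],
    [0,0,0,0,0.8],
    [0,0,0,0,0.8],
    [0,0,0,0,0.8],
    [0,0,0,0,0.8],
  ],
)

```text
t: 33.25
eef_pos: [448.0, 91.1, 31.3]
tcp_rot: [3.141, -0.001, 0.0]
ft_force: [-0.9, -3.1, 9.6]
opening: 0.565
grip_force: 30.0
```

Emit:
carry_out(
  motion=[
    [0,0,0,0,0.8],
    [0,0,0,0,0.8],
    [0,0,0,0,0.8],
  ],
)

```text
t: 33.55
eef_pos: [448.0, 91.1, 31.3]
tcp_rot: [3.141, -0.001, 0.0]
ft_force: [-0.4, -2.2, 9.7]
opening: 0.565
grip_force: 30.0
```

Emit:
carry_out(
  motion=[
    [0,0,-10,0,0.8],
    [0,0,-30,0,0.8],
    [0,0,-40,0,0.8],
    [0,0,-40,0,0.8],
    [20,0,-30,0,0.8],
    [34,0,0,0,0.8],
    [34,0,0,0,0.8],
    [34,0,0,0,0.8],
    [34,10,0,0,0.8],
    [34,25,0,0,0.8],
    [2,34,0,0,0.8],
    [0,34,0,0,0.8],
  ],
)

```text
t: 34.75
eef_pos: [639.8, -12.5, 180.3]
tcp_rot: [-3.141, 0.002, 0.001]
ft_force: [-0.5, 0.0, -2.9]
opening: 0.56
grip_force: 30.0
```

Emit:
carry_out(
  motion=[
    [0,34,0,0,0.8],
    [0,34,0,0,0.8],
    [0,34,0,0,0.8],
    [0,34,0,5.2,0.8],
    [0,25,0,0,0.8],
    [0,10,0,0,0.8],
    [0,0,0,0,0.8],
    [0,0,0,0,0.8],
  ],
)

```text
t: 35.55
eef_pos: [636.4, -181.6, 180.8]
tcp_rot: [-3.141, 0.001, -0.09]
ft_force: [-0.9, -0.2, -3.5]
opening: 0.56
grip_force: 30.0
```

```bash
python3 - <<'E'
from h import *
goto(639.5,-182.8,72,-.09)
E
```

```text
t 35.55 at [ 636.4 -181.6  180.8] [-3.141e+00  1.000e-03 -9.000e-02] F [-0.9 -0.2 -3.5] op 0.56
tool shift [  3.3   0.9 108.8] turn -0.0
```

Emit:
carry_out(
  motion=[
    [3,1,20,0,0.8],
    [0,0,35,0,0.8],
    [0,0,30,0,0.8],
    [0,0,15,0,0.8],
    [0,0,6,0,0.8],
    [0,0,2,0,0.8],
    [0,0,0,0,0.8],
    [0,0,0,0,0.8],
  ],
)

```text
t: 36.35
eef_pos: [640.0, -184.0, 74.1]
tcp_rot: [3.141, -0.002, -0.091]
ft_force: [0.1, -0.1, -3.0]
opening: 0.56
grip_force: 30.0
```

Emit:
carry_out(
  motion=[
    [0,0,1,0,0.8],
    [0,0,1,0,0.8],
    [0,0,0.5,0,0.8],
    [0,0,0,0,0.8],
  ],
)

```text
t: 36.75
eef_pos: [639.7, -184.0, 71.4]
tcp_rot: [3.141, -0.001, -0.091]
ft_force: [-2.9, 0.9, 4.7]
opening: 0.562
grip_force: 30.0
```

Contact with the floor. I release and rise, then check.

Emit:
carry_out(
  motion=[
    [0,0,0,0,0.4],
    [0,0,0,0,0.2],
    [0,0,0,0,0],
    [0,0,0,0,0],
    [0,0,0,0,0],
    [0,0,0,0,0],
    [0,0,0,0,0],
    [0,0,0,0,0],
  ],
)

```text
t: 37.55
eef_pos: [639.5, -183.9, 70.3]
tcp_rot: [3.141, -0.0, -0.091]
ft_force: [-0.0, 0.8, 0.5]
opening: 0.997
grip_force: 0.0
```

Emit:
carry_out(
  motion=[
    [0,0,-20,0,0],
    [0,0,-40,0,0],
    [0,0,-40,0,0],
    [0,0,-40,0,0],
    [-10,-10,-40,0,0],
    [-40,-20,-40,0,0],
    [-40,0,0,0,0],
    [-40,0,0,0,0],
    [0,0,0,0,0],
    [0,0,0,0,0],
  ],
)

```text
t: 38.55
eef_pos: [518.9, -146.2, 284.4]
tcp_rot: [3.141, -0.001, -0.091]
ft_force: [0.7, 0.2, -0.7]
opening: 0.998
grip_force: 0.0
```

```bash
python3 - <<'E'
from h import *
goto(589,-14,120,-.09)
c=snap('wrist','w8.png')
E
```

```text
t 38.55 at [ 518.9 -146.2  284.4] [ 3.141e+00 -1.000e-03 -9.100e-02] F [ 0.7  0.2 -0.7] op 0.998
tool shift [  57.5 -138.1  164.4] turn -0.1
```

View pics/w8.png

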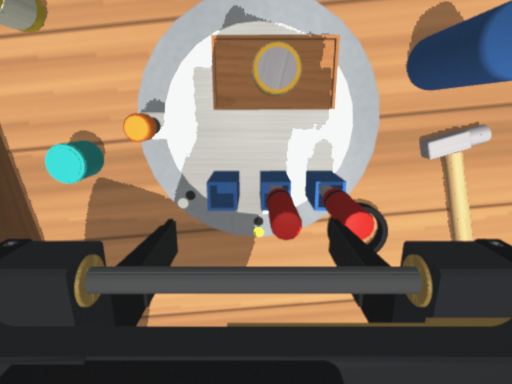

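The wrist view shows the yellow tin flat in the tray at (277,68) and the red drivers standing in pot1 (283,215) and pot2 (350,215). The yellow/grey object at (20,10) should be the oil bottle, and I check that by projection.

```bash
python3 - <<'E'
from h import *
c=snap('wrist'); print([ray(c,20,12,z).round(0).tolist() for z in(0,50,80)], proj(c,[751,138,40]).round(0))
a=snap('scene'); print(blobs(a['color'],(20,150,70),(34,255,255),20)[0])
print('tin',ray(c,277.5,68,95).round(1), 'lean pots',[ray(c,u,v,208).round(0).tolist() for u,v in((286,223),(357,223))])
goto(588.5,-14,69.5,-.091)
E
```

```text
[[752.0, 149.0, 0.0], [735.0, 115.0, 50.0], [724.0, 95.0, 80.0]] [4. 2.]
[([192.4, 192.3], [183, 184, 20, 14, 62]), ([195.9, 202.4], [186, 194, 19, 15, 157]), ([284.8, 268.4], [275, 257, 21, 22, 346]), ([282.9, 287.8], [275, 284, 18, 7, 35])]
tin [ 639.3 -182.8   95. ] lean pots [[500.0, -171.0, 208.0], [495.0, -232.0, 208.0]]
t 38.7 at [ 519.9 -146.3  283.4] [ 3.142 -0.    -0.091] F [ 0.1  0.6 -0.3] op 1.0
tool shift [  56.3 -138.   213.9] turn 0.0
```

Emit:
carry_out(
  motion=[
    [15,-34,0,0,0],
    [15,-34,20,0,0],
    [15,-34,30,0,0],
    [11,-34,30,0,0],
    [0,0,30,0,0],
    [0,0,0,0,0],
    [0,0,0,0,0],
  ],
)

```text
t: 39.4
eef_pos: [587.6, -15.9, 173.6]
tcp_rot: [3.142, 0.001, -0.091]
ft_force: [-0.6, 0.6, 0.7]
opening: 1.0
grip_force: 0.0
```

```bash
python3 - <<'E'
from h import *
goto(588.5,-14.5,69.5,-.091)
E
```

```text
t 39.4 at [587.6 -15.9 173.6] [ 3.142e+00  1.000e-03 -9.100e-02] F [-0.6  0.6  0.7] op 1.0
tool shift [  0.9  -1.5 104.1] turn 0.0
```

Emit:
carry_out(
  motion=[
    [1,-1.5,34,0,0],
    [0,0,40,0,0],
    [0,0,30,0,0],
    [0,0,0,0,0.6],
    [0,0,0,0,0.9],
    [0,0,0,0,0.9],
    [0,0,0,0,0.9],
    [0,0,0,0,0.9],
    [0,0,0,0,0.9],
    [0,0,0,0,0.9],
    [0,0,0,0,0.9],
    [0,0,0,0,0.9],
  ],
)

```text
t: 40.6
eef_pos: [588.3, -14.4, 69.6]
tcp_rot: [3.141, 0.0, -0.091]
ft_force: [0.6, -0.5, 1.3]
opening: 0.348
grip_force: 30.0
```

Emit:
carry_out(
  motion=[
    [0,0,0,0,0.9],
    [0,0,0,0,0.9],
    [0,0,0,0,0.9],
  ],
)

```text
t: 40.9
eef_pos: [588.3, -14.4, 69.6]
tcp_rot: [3.141, -0.0, -0.091]
ft_force: [-1.4, -2.2, 1.2]
opening: 0.348
grip_force: 30.0
```

Emit:
carry_out(
  motion=[
    [0,0,-5,0,0.9],
    [0,0,-5,0,0.9],
    [0,0,-5,0,0.9],
    [0,0,-4,0,0.9],
    [0,0,0,0,0.9],
    [0,0,0,0,0.9],
  ],
)

```text
t: 41.5
eef_pos: [588.2, -14.4, 88.6]
tcp_rot: [3.141, 0.0, -0.091]
ft_force: [-0.3, -2.5, -7.4]
opening: 0.345
grip_force: 30.0
```

```bash
python3 ang.py; python3 - <<'E'
from h import *
c=snap('wrist','w9.png');b=blobs(c['color'],(8,180,100),(18,255,255),30)[0];print(b)
E
```

```text
41.5 [588.2 -14.4  88.6] [ 3.141  0.    -0.091] [-0.3 -2.5 -7.4] r 144.3 turn deg 0.21
[([253.2, 243.8], [223, 216, 61, 50, 2495])]
```

Emit:
carry_out(
  motion=[
    [-2.5,0,0,-1,0.9],
    [-5,0.1,0,-2,0.9],
    [-7.55,0.2,0,-3,0.9],
    [-7.55,0.2,0,-3,0.9],
    [-7.55,0.2,0,-3,0.9],
    [-7.55,0.2,0,-3,0.9],
    [-7.55,0.2,0,-3,0.9],
    [-7.55,0.2,0,-3,0.9],
    [-7.55,0.2,0,-3,0.9],
    [-5,0.1,0,-2,0.9],
    [-2.5,0,0,-1,0.9],
    [0,0,0,0,0.9],
  ],
)

```text
t: 42.75
eef_pos: [521.4, -24.1, 88.6]
tcp_rot: [-3.141, 0.0, 0.381]
ft_force: [0.6, -0.7, -6.7]
opening: 0.344
grip_force: 30.0
```

```bash
python3 ang.py
```

```text
42.75 [521.4 -24.1  88.6] [-3.141  0.     0.381] [ 0.6 -0.7 -6.7] r 145.1 turn deg 27.16
```

Emit:
carry_out(
  motion=[
    [-2.5,0.1,0,-1,0.9],
    [-5,0.1,0,-2,0.9],
    [-7.55,0.2,0,-3,0.9],
    [-7.55,0.2,0,-3,0.9],
    [-7.55,0.2,0,-3,0.9],
    [-7.55,0.2,0,-3,0.9],
    [-7.55,0.2,0,-3,0.9],
    [-7.55,0.2,0,-3,0.9],
    [-7.55,0.2,0,-3,0.9],
    [-7.55,0.2,0,-3,0.9],
    [-5,0.1,0,-2,0.9],
    [-2.5,0.1,0,-1,0.9],
  ],
)

```text
t: 43.95
eef_pos: [461.5, -68.8, 88.5]
tcp_rot: [-3.14, 0.0, 0.905]
ft_force: [-2.0, 1.2, -5.6]
opening: 0.35
grip_force: 30.0
```

```bash
python3 ang.py
```

```text
43.95 [461.5 -68.8  88.5] [-3.14   0.     0.905] [-2.   1.2 -5.6] r 145.9 turn deg 56.94
```

Emit:
carry_out(
  motion=[
    [-2.5,0.1,0,-1,0.9],
    [-5,0.2,0,-2,0.9],
    [-7.55,0.3,0,-3,0.9],
    [-7.55,0.3,0,-3,0.9],
    [-7.55,0.2,0,-3,0.9],
    [-7.55,0.2,0,-3,0.9],
    [-7.55,0.2,0,-3,0.9],
    [-7.55,0.2,0,-3,0.9],
    [-7.55,0.2,0,-3,0.9],
    [-7.55,0.2,0,-3,0.9],
    [-5,0.1,0,-2,0.9],
    [-2.5,0.1,0,-1,0.9],
  ],
)

```text
t: 45.15
eef_pos: [431.8, -137.5, 88.3]
tcp_rot: [-3.138, -0.001, 1.429]
ft_force: [-6.3, 0.4, -6.9]
opening: 0.348
grip_force: 30.0
```

Emit:
carry_out(
  motion=[
    [0,0,0,0,0.9],
    [0,0,0,0,0.9],
  ],
)

```text
t: 45.35
eef_pos: [431.9, -137.3, 88.3]
tcp_rot: [-3.138, -0.001, 1.428]
ft_force: [-7.6, -0.8, -7.2]
opening: 0.352
grip_force: 30.0
```

```bash
python3 ang.py
```

```text
45.35 [ 431.9 -137.3   88.3] [-3.138e+00 -1.000e-03  1.428e+00] [-7.6 -0.8 -7.2] r 146.4 turn deg 86.54
```

Emit:
carry_out(
  motion=[
    [-4.4,0.3,0,-1.6,0.9],
    [-4.3,0.3,0,-1.6,0.9],
    [0,0,0,0,0.9],
    [0,0,3,0,0.9],
    [0,0,3,0,0.9],
    [0,0,3,0,0.9],
    [0,0,0,0,0.9],
    [0,0,0,0,0.9],
  ],
)

```text
t: 46.15
eef_pos: [430.9, -145.7, 79.2]
tcp_rot: [-3.137, -0.001, 1.484]
ft_force: [-10.6, -0.8, -5.5]
opening: 0.345
grip_force: 30.0
```

```bash
python3 ang.py
```

```text
46.15 [ 430.9 -145.7   79.2] [-3.137e+00 -1.000e-03  1.484e+00] [-10.6  -0.8  -5.5] r 146.4 turn deg 89.83
```

Emit:
carry_out(
  motion=[
    [0,0,3,0,0.9],
    [0,0,3,0,0.9],
    [0,0,2.5,0,0.9],
    [0,0,0,0,0.9],
    [0,0,0,0,0.9],
  ],
)

```text
t: 46.65
eef_pos: [430.9, -145.7, 70.7]
tcp_rot: [-3.137, -0.001, 1.484]
ft_force: [-10.4, -0.1, -3.7]
opening: 0.349
grip_force: 30.0
```

Emit:
carry_out(
  motion=[
    [0,0,0,0,0.4],
    [0,0,0,0,0.2],
    [0,0,0,0,0],
    [0,0,0,0,0],
    [0,0,0,0,0],
    [0,0,0,0,0],
    [0,0,0,0,0],
    [0,0,0,0,0],
  ],
)

```text
t: 47.45
eef_pos: [432.7, -146.4, 71.1]
tcp_rot: [3.141, 0.0, 1.484]
ft_force: [-0.3, 0.6, -0.5]
opening: 0.961
grip_force: 0.0
```

Emit:
carry_out(
  motion=[
    [0,0,-20,0,0],
    [0,0,-40,0,0],
    [0,0,-40,0,0],
    [0,0,-40,0,0],
    [0,0,-40,0,0],
    [0,0,-20,0,0],
    [0,0,0,0,0],
    [0,0,0,0,0],
  ],
)

```text
t: 48.25
eef_pos: [432.4, -146.2, 270.6]
tcp_rot: [-3.142, 0.0, 1.484]
ft_force: [0.8, 0.8, 0.3]
opening: 1.0
grip_force: 0.0
```

```bash
python3 - <<'E'
from h import *
goto(431,-145,100)
a=snap('scene'); b=snap('side'); w=snap('wrist')
for n,c in(('scene',a),('side',b),('wrist',w)):
    print(n,'knob home',proj(c,[431.1,-145.8,78]).round(1),'rim',proj(c,[431.1,-145.8,92]).round(1),blobs(c['color'],(8,200,110),(18,255,255),20)[0])
A=a['color'][90:270,90:330]; cv2.imwrite('pics/f1.png',np.vstack([cv2.resize(A,(400,300),interpolation=2)[:, :],cv2.resize(w['color'],(400,300))])[:,:,::-1])
E
```

```text
t 48.25 at [ 432.4 -146.2  270.6] [-3.142  0.     1.484] F [0.8 0.8 0.3] op 1.0
tool shift [  1.1  -1.4 170.6] 
scene knob home [237.1 149.1] rim [236.8 145.9] [([237.3, 147.5], [233, 143, 10, 11, 77])]
side knob home [303.5 185.6] rim [303.9 182.3] [([303.9, 185.9], [301, 182, 7, 9, 37])]
wrist knob home [251.3 176.3] rim [251.2 178.8] []
```

View pics/f1.png

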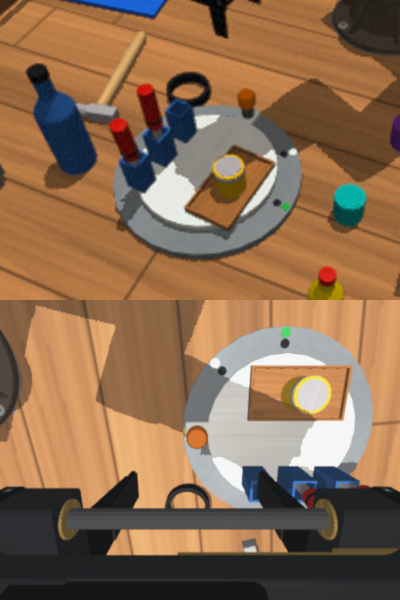

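The picture shows the knob at the yellow-dot side (scene half (247,99)) and both reds standing in their pots. The tin is inside the tray. A last numeric check of the tin, then I hand in.

```bash
python3 - <<'E'
from h import *
w=snap('wrist'); p=ray(w,312*1.28,(394-300)*1.28,95)
A=np.array([575.6,-158.8]); a=np.radians(-5.2)+np.pi/2; R=np.array([[np.cos(a),-np.sin(a)],[np.sin(a),np.cos(a)]])
t=A+R@[65.1,-18.8]; print('tin',p.round(1),'in tray',(R.T@(p[:2]-t)).round(1))
s=snap('scene'); q=ray(s,90+228*.6,90+163*.6,95); print('scene',q.round(1),(R.T@(q[:2]-t)).round(1))
print(env.state()['qvel'].round(3))
E
```

```text
tin [601.  -93.2  95. ] in tray [ 2.5 -0.5]
scene [593.6 -97.4  95. ] [-2.3  6.4]
[ 0.001 -0.005 -0.004 -0.001  0.002  0.001]
```

The tin is centred and flat.

```bash
python3 -c "
from cell import env
print(env.job_done())"
```

```text
the job is handed in; nothing more can be done
None
```

I handed the job in at about 48 s of robot time: the turntable is locked at the issue hole, with both red drivers standing in pots and the one yellow tin flat in the tray; the judge returned no verdict.

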